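Free the clamp bar: one nut is left-handed

TASK

Take the clamp bar off the deburring jig: back off its two wing nuts by about a fifth of a turn each, draw the bar by its upright tab towards your side, out from under the nuts, and lay it gently, flat and tab up, on the bench just in front of the jig without touching it. One nut has a left-hand thread and nothing shows which, so feel each one both ways if need be and never force a nut that will not give, or its thin stud will be ruined. Leave the nuts loosened and the other things on the bench where they are.

Things in the scene. Friction and masses are not known exactly. Their poses are not given: they have to be found in the camera images.
- jig: deburring jig, fixed: plywood base, two steel rails, 3 castings nested between them. Origin on the bench midway between the studs, which stand at y = +75 and -75 mm; x points away from the robot's side. Base from x = -45 to +35, y = -115 to 115, 12 high; rails along x from -40 to +28, 36 wide, centred on y = +75 and -75, tops at 34 (mm)
- clamp_bar: aluminium bar 40 (x) x 190 (y) x 8 mm, 0.25 kg, loose, lying across the rails under the nuts. Origin at the centre of its underside, axes like the jig's. Slots 13 wide at y = +75 and -75 mm, open at the +x edge: it comes out to -x and clears the studs after 27 mm. Lips 3.5 mm high at the slot mouths catch behind the nut flanges until the nuts have risen 3 mm
- bar_tab (a point): centre of the upright tab in the middle of the bar, its grip: 12 mm thick (along x), 40 wide (y), standing 44 mm up from the bar's top face. The point is 30 mm above the bar's underside, 22 below the tab's top, and 64 mm above the bench at the start; axes like the bar's
- wing_a (a point): centre of the grip wing of nut a: 44 mm long (x), 16 thick (y), 26 tall; 75.5 mm above the bench when tight, as at the start. Under it a hub 20 across, 15 tall, then a flange 30 across, 6 thick. Loosening takes a steady 0.15 N m, lifts it 4.8 mm per rad, ends at 2.4 rad; it stays put. The wrong way it only winds up its stud. Side and hand unmarked: one nut left-hand, the other right-hand
- stud_a: fixed foot of the stud that carries nut a, a 13 mm collar let into the rail; origin on the bench on the stud's axis, z up, its x axis that of the untwisted stud and of the tight wing
- stud_a_twist (a point): point on the 10 mm stud of nut a, on its axis, 38 mm above the bench; its x axis turns with the stud and lies along stud_a's x when unloaded. The stud springs in twist, 2 N m per rad either way, and is ruined beyond 0.25 rad (0.5 N m)
- wing_b (a point): centre of the grip wing of nut b: 44 mm long (x), 16 thick (y), 26 tall; 75.5 mm above the bench when tight, as at the start. Under it a hub 20 across, 15 tall, then a flange 30 across, 6 thick. Loosening takes a steady 0.15 N m, lifts it 4.8 mm per rad, ends at 2.4 rad; it stays put. The wrong way it only winds up its stud. Side and hand unmarked: one nut left-hand, the other right-hand
- stud_b: fixed foot of the stud that carries nut b, a 13 mm collar let into the rail; origin on the bench on the stud's axis, z up, its x axis that of the untwisted stud and of the tight wing
- stud_b_twist (a point): point on the 10 mm stud of nut b, on its axis, 38 mm above the bench; its x axis turns with the stud and lies along stud_b's x when unloaded. The stud springs in twist, 2 N m per rad either way, and is ruined beyond 0.25 rad (0.5 N m)
- sand_block: cork sanding block in grey paper, 47 x 85 x 26 mm, lying right of the jig; origin at the centre of its underside
- wax_tub: white tub with a lid, 66 mm across, 62 mm high, left of the jig; origin at the centre of its underside
- flush_cutter: small flush cutters lying flat, 42 x 123 x 10 mm; origin at the centre of the underside
- tin_lid: flat tin dish, 76 mm across, 9 mm high; origin at the centre of its underside

How it is judged:
By the outcome, as a careful person would: the job done as asked, in the order asked, and still so for the second after the job is handed in, with the robot touching nothing.
It also fails if it takes over 72 s, if anything falls off the work surface, if the arm or the gripper's body presses on something with over 40 N, if the wrist force passes 120 N, or if a joint passes its speed limit or range.

ROBOT

A 6-joint arm with a two-finger parallel gripper is mounted at the origin on the work surface; the furniture and walls round the work are solid. World frame = base frame: x ahead of the robot, y to its left, z up, the work surface at z = 0. Lengths are in mm, angles in degrees, forces in N, time in s.
With the tool pointing down it reaches from about 300 to 850 mm from the base axis. Payload 4.2 kg.
Tool frame: the origin (TCP) lies midway between the tips of the shut fingers; the grasp point (between the pads) lies 19 mm behind it (env.grasp_offset is the distance from the TCP to the grasp point, in mm); z points along the fingers, y is the line along which they close (so a half turn about z gives the same grasp; the last joint's range is limited). The gripper opens to 91 mm and grips with 3 to 60 N. Pads are 32 mm wide; open, the fingers measure 118 mm over their backs; the gripper's body (76 mm by 178 mm) begins 60 mm behind the grasp point.
Start: joints at [-65.145, 18.312, 89.639, -0, 72.044, -1.146], TCP at [252.076, -516.818, 213.976] pointing down, gripper open.
Joint ranges: [-177.97, 177.97], [-48.28, 115.42], [12.27, 149.76], [-77.06, 257.06], [2.81, 150.46], [-146.56, 146.56]. Speed limits (degrees/s): [147.25, 147.25, 180, 180, 180, 180].

INTERFACE

Orientations are given as [roll, pitch, yaw] about the fixed x, y, z axes, in that order (R = Rz(yaw) Ry(pitch) Rx(roll)).
In Python, from workcell import env, optics gives the robot as it stands. The module is installed in compiled form; this text tells all that it offers.
- The arm moves only by the tool send_rows, never from a script. Its argument "targets" is a list that holds one entry, the list of rows, each a list of 7 numbers: the turn, a rotation vector about the world's x, y, z scaled (see below), then the shift along the world's x, y, z scaled (see below), then the closure, from -1 (fully open) to 1 (shut). In form: [[[rx, ry, rz, x, y, z, gripper], ...]]. A call has 1 to 12 rows; each row shifts and turns the commanded pose from where the row before left it; what a row does not reach is not made up. The controller multiplies each number of a shift by 0.2 m and each number of a turn by pi/2 rad. A row lasts 1/10 s, in which the tool goes at most 50 mm and 8.59 degrees, less where a joint would pass 70% of its speed; a pose out of reach is approached as far as the arm can. A call with a number of a shift or a turn outside -1 to 1 is refused whole. A call with a gripper value outside its range is refused whole. The fingers move at their own pace and stop on an object; "grip_force" is the grip in N (left out, the last holds). Time passes only in rows, so rows that do not move let the fingers close. It gives the time, the measured TCP pose, the force, the opening and the grip force at its end, in the units of the state.
- env.state(): the state, without advancing time (a new reading comes with each control period).
- optics.grab_frame(name): name is "scene" or "side" or "wrist"; returns (picture, depth): 420x560x3 uint8, red, green, blue; 420x560 float32, mm along the optical axis (not along the pixel's ray), 0 where there is no reading.
- optics.camera_info(name): a dict with "camera_matrix" (3x3 intrinsics, pixels), "R" (3x3) and "t" (3): a world point X has camera coordinates R X + t; the wrist camera has in their place "mount" (4x4, takes a point from camera to tool coordinates, whose origin is the TCP and whose axes are the flange's). Camera axes: x right, y down, z forward; pixel columns grow to the right and rows downward; lengths in mm; the calibration is good to about 2 mm. The wrist camera is an equidistant fisheye: a pixel r from the principal point sees the ray r / f radians off the axis. A picture is of the moment at which its call begins: read the wrist's pose just before it. camera_info takes no time and is no camera call.
- env.job_done(): hands the job in; it is judged then, once.
Trained networks look in the newest picture that a camera, given by its name, has taken for a name from the list of things; names that differ only in an ending like _2 or _b are one class to them, and where a whole thing is asked for, a point or a joint stands for the part that bears it (a point fixed in the world has none). Each returns a list of dicts, best first, with "conf" (0 to 1); they miss things now and then, are a little off and sometimes report something else, mostly with a low value. They report only what shows in the picture. A call takes as long as a camera call.
- optics.silhouettes(camera, name): "mask" (420x560 bool, what is visible of it) and "at" ([column, row] in pixels, amid what is visible of it).
- optics.place_of(camera, name): "at" ([column, row] in pixels: a listed point, or the origin of a listed thing).
The state is a dict: "time_s": time; "qpos": joint angles; "qvel": joint speeds; "effort": joint torques, N m; "ee_pos": TCP position; "ee_rot": TCP orientation; "force": force on the tool from outside, world axes, zero at the start; "torque": the same for the moment, N m; "gripper_width": finger opening in mm; "gripper_force": force on a finger pad.
Only numpy, scipy, OpenCV 4.12 (cv2) and the standard library are available. Lean on these libraries where they do the work, as an engineer would, in place of code of your own. Each camera call takes 0.05 s, during which the arm holds its last target. There are 200 camera calls.

## Working session

There is one attempt and no reset: what is moved stays moved. The work goes in short steps, Python scripts to look and compute and a tool call to move; the robot and the scene stay as the last step left them, time stands still between calls to the robot, and variables do not carry over. Pictures are saved under pics/ and viewed, at most 10 in all, crops included, and the job is handed in when it is done.

Besides the shell and the picture viewer there is one more tool, called after ">>>" as name(argument=value, ...) on one line, values as JSON. send_rows: Moves the arm, as the interface text tells. Its arguments: {"type":"object","properties":{"targets":{"type":"array"},"grip_force":{"type":"number"}},"required":["targets"]}

```bash
mkdir -p pics; cat > h.py <<'E'
import numpy as np, cv2
from workcell import env, optics
from scipy.spatial.transform import Rotation as Ro
def ray_pt(cam,px,z=None,depth=None):
    i=optics.camera_info(cam);K=np.array(i["camera_matrix"]);R=np.array(i["R"]);t=np.array(i["t"]).ravel()
    d=np.linalg.inv(K)@[px[0],px[1],1.]
    C=-R.T@t; D=R.T@d
    s=(z-C[2])/D[2] if z is not None else depth
    return C+s*D
E
python3 - <<'E'
from h import *
s=env.state();print({k:np.round(v,3).tolist() for k,v in s.items()})
for c in("scene","side"):
    p,d=optics.grab_frame(c);cv2.imwrite(f"pics/{c}0.png",p[:,:,::-1])
    for n,z in(("wing_a",75.5),("bar_tab",64),("stud_a",0),("clamp_bar",34),("jig",0),("sand_block",0),("wax_tub",0),("flush_cutter",0),("tin_lid",0)):
        for r in optics.place_of(c,n)[:3]: print(c,n,round(r["conf"],2),np.round(r["at"],1),np.round(ray_pt(c,r["at"],z),1))
E
```

```text
{'time_s': 0.0, 'qpos': [-65.145, 18.349, 89.706, 0.001, 72.042, -1.146], 'qvel': [0.041, -0.004, -0.072, -0.056, -0.085, 0.094], 'effort': [-0.003, -41.248, -23.198, 0.073, 0.046, -0.0], 'ee_pos': [251.87, -516.348, 213.149], 'ee_rot': [-179.903, -0.003, 26.001], 'force': [0.887, 0.695, -0.918], 'torque': [-0.015, 0.022, 0.008], 'gripper_force': 0.0, 'gripper_width': 90.92}
scene wing_a 0.57 [294.1 181.4] [574.9 -94.9  75.5]
scene wing_a 0.43 [257.  188.8] [592.   30.6  75.5]
scene wing_a 0.36 [256.8 213. ] [459.8 117.   75.5]
scene bar_tab 0.58 [276.3 189. ] [579.6 -31.1  64. ]
scene stud_a 0.75 [294.8 200.8] [ 587.4 -109.5    0. ]
scene stud_a 0.69 [256.4 213.2] [583.1  39.2   0. ]
scene clamp_bar 0.6 [275.  193.4] [608.7 -46.9  34. ]
scene jig 0.71 [277.7 207.1] [581.  -38.1   0. ]
scene jig 0.68 [276.6 190.1] [ 687.4 -108.6    0. ]
scene jig 0.6 [232.9 226. ] [553.3 138.8   0. ]
scene sand_block 0.83 [330.3 199. ] [ 534.2 -212.7    0. ]
scene wax_tub 0.74 [237.1 226.5] [544.  130.4   0. ]
scene flush_cutter 0.49 [206.5 273.4] [382.7 312.7   0. ]
scene tin_lid 0.72 [254.8 203.4] [642.7   6.7   0. ]
side wing_a 0.68 [248.4 168.1] [ 580.  -121.3   75.5]
side wing_a 0.51 [235.4 202.8] [580.   30.7  75.5]
side bar_tab 0.92 [240.7 189.9] [582.5 -37.7  64. ]
side bar_tab 0.41 [248.3 182.6] [569.9 -72.4  64. ]
side stud_a 0.85 [235.4 228.1] [580.3  40.4   0. ]
side stud_a 0.73 [247.  193.5] [ 582.1 -106.1    0. ]
side clamp_bar 0.95 [244.2 198.1] [575.1 -42.8  34. ]
side sand_block 0.91 [265.3 169.9] [ 553.6 -226.5    0. ]
side wax_tub 0.76 [239.7 256.9] [546.  140.3   0. ]
side wax_tub 0.59 [237.1 225.1] [578.7  28.3   0. ]
side flush_cutter 0.8 [294.3 318. ] [389.2 299.9   0. ]
side flush_cutter 0.61 [244.6 198.3] [583.9 -84.    0. ]
side tin_lid 0.81 [327.4 156.5] [ 381.6 -332.3    0. ]
```

```bash
python3 - <<'E'
import cv2,numpy as np
a=cv2.imread("pics/scene0.png")[130:330,170:400];b=cv2.imread("pics/side0.png")[130:340,180:380]
a=cv2.resize(a,None,fx=1.74,fy=1.74);b=cv2.resize(b,None,fx=1.9,fy=1.9)
h=max(a.shape[0],b.shape[0]);f=lambda m:cv2.copyMakeBorder(m,0,h-m.shape[0],0,0,0)
cv2.imwrite("pics/c0.png",np.hstack([f(a),f(b)]));
E
```

```text
(no output)
```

View pics/c0.png

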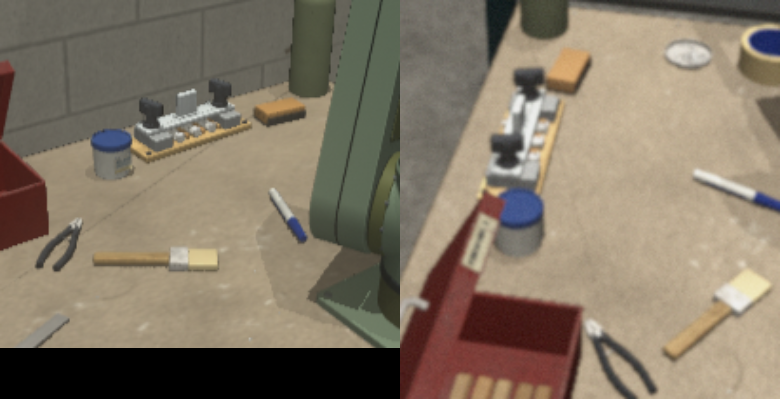

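>>> send_rows(targets=[[[0,0,-0.024,0.12,0.2,0.025,-1],[0,0,-0.024,0.12,0.2,0.025,-1],[0,0,-0.024,0.12,0.2,0.025,-1],[0,0,-0.024,0.12,0.2,0.025,-1],[0,0,-0.024,0.12,0.2,0.025,-1],[0,0,-0.024,0.12,0.2,0.025,-1],[0,0,-0.024,0.12,0.2,0.025,-1],[0,0,-0.024,0.12,0.2,0.025,-1],[0,0,-0.024,0.12,0.2,0.025,-1],[0,0,-0.024,0.12,0.2,0.025,-1],[0,0,-0.024,0.12,0.2,0.025,-1],[0,0,-0.024,0.12,0.2,0.025,-1]]])

```text
time_s: 2.2
ee_pos: [540.8, -35.0, 274.4]
ee_rot: [180.0, -0.0, 0.0]
force: [0.9, -0.8, 0.5]
gripper_width: 91.0
gripper_force: 0.0
```

>>> send_rows(targets=[[[0,0,0,0,0,0,-1],[0,0,0,0,0,0,-1]]])

```text
time_s: 2.4
ee_pos: [540.2, -36.1, 273.7]
ee_rot: [180.0, 0.0, 0.2]
force: [-0.5, 0.1, -0.5]
gripper_width: 91.1
gripper_force: 0.0
```

```bash
cat >> h.py <<'E'
def wray(px,st):
    i=optics.camera_info("wrist");K=np.array(i["camera_matrix"]);M=np.array(i["mount"])
    u=np.array([(px[0]-K[0,2])/K[0,0],(px[1]-K[1,2])/K[1,1]]);r=np.linalg.norm(u)
    d=np.r_[u/r*np.sin(r),np.cos(r)] if r>1e-9 else np.array([0,0,1.])
    R=Ro.from_euler("xyz",st["ee_rot"],degrees=True).as_matrix()
    return R@M[:3,3]+st["ee_pos"], R@M[:3,:3]@d
def wpt(px,st,z):
    C,D=wray(px,st); return C+(z-C[2])/D[2]*D
def wproj(P,st):
    i=optics.camera_info("wrist");K=np.array(i["camera_matrix"]);M=np.array(i["mount"])
    R=Ro.from_euler("xyz",st["ee_rot"],degrees=True).as_matrix()
    c=M[:3,:3].T@(R.T@(np.array(P)-st["ee_pos"])-M[:3,3]); r=np.hypot(*c[:2]);th=np.arctan2(r,c[2])
    return [K[0,0]*th*c[0]/r+K[0,2],K[1,1]*th*c[1]/r+K[1,2]]
def look(name,things):
    st=env.state();p,d=optics.grab_frame("wrist");cv2.imwrite(f"pics/{name}.png",p[:,:,::-1])
    print(np.round(st["ee_pos"],1),np.round(st["ee_rot"],2),st["time_s"],np.round(st["qpos"],1))
    for n,z in things:
        for r in optics.place_of("wrist",n)[:3]: print(n,round(r["conf"],2),np.round(r["at"],1),np.round(wpt(r["at"],st,z),1))
    return st,p,d
E
python3 - <<'E'
from h import *
i=optics.camera_info("wrist");print(np.round(i["mount"],2),i["camera_matrix"])
look("w1",(("wing_a",75.5),("bar_tab",64),("stud_a",0),("stud_a_twist",38),("clamp_bar",34),("jig",0),("sand_block",0),("wax_tub",0)))
E
```

```text
[[   0.     -0.96   -0.28   78.59]
 [   1.      0.      0.     -0.73]
 [   0.     -0.28    0.96 -170.07]
 [   0.      0.      0.      1.  ]] [[325.1922621    0.         277.14000235]
 [  0.         325.1922621  207.74617119]
 [  0.           0.           1.        ]]
[540.2 -36.1 273.7] [1.7996e+02 4.0000e-02 2.3000e-01] 2.4 [-5.  13.4 87.9 -0.  78.7 84.8]
wing_a 0.97 [338.3 150.1] [ 582.1 -105.4   75.5]
wing_a 0.9 [209.4 161.4] [568.4  42.8  75.5]
bar_tab 0.75 [275.7 149. ] [581.1 -33.7  64. ]
stud_a 0.9 [330.7 143.3] [ 583.7 -108.9    0. ]
stud_a 0.73 [220.8 150. ] [573.8  42.2   0. ]
stud_a_twist 0.7 [335.8 146.5] [ 582.9 -109.2   38. ]
clamp_bar 0.56 [275.8 146.3] [581.5 -33.7  34. ]
jig 0.68 [278.8 144.8] [580.5 -37.6   0. ]
jig 0.42 [333.4 146.5] [ 579.4 -112.8    0. ]
sand_block 0.91 [402.8 170.4] [ 548.7 -217.9    0. ]
wax_tub 0.91 [156.4 177. ] [537.  139.7   0. ]
wax_tub 0.67 [277.8 151.1] [571.8 -36.3   0. ]
```

View pics/w1.png

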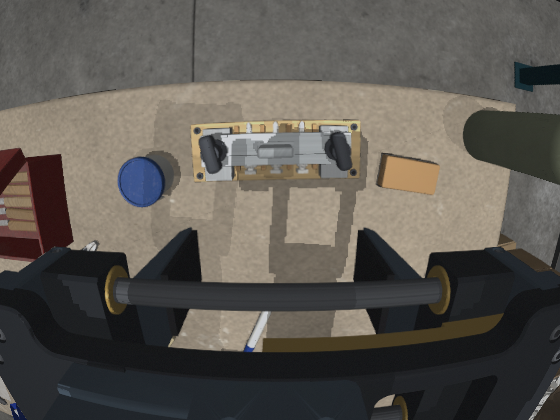

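>>> send_rows(targets=[[[0,0,0.015,0,-0.12,-0.15,-1],[0,0,0.015,0,-0.12,-0.15,-1],[0,0,0.015,0,-0.12,-0.15,-1],[0,0,0,0,0,0,-1],[0,0,0,0,0,0,-1]]])

```text
time_s: 3.35
ee_pos: [540.0, -109.0, 184.0]
ee_rot: [-180.0, 0.0, 4.0]
force: [-0.1, 0.1, 1.3]
gripper_width: 91.0
gripper_force: 0.0
```

```bash
python3 - <<'E'
from h import *
st,p,d=look("w2",(("wing_a",75.5),("bar_tab",64),("stud_a",0),("stud_a_twist",38),("clamp_bar",34),("jig",0)))
# depth cloud: points on tops
v,u=np.mgrid[0:420,0:560]
i=optics.camera_info("wrist");K=np.array(i["camera_matrix"]);M=np.array(i["mount"])
R=Ro.from_euler("xyz",st["ee_rot"],degrees=True).as_matrix()
a=(u-K[0,2])/K[0,0];b=(v-K[1,2])/K[1,1];r=np.hypot(a,b)+1e-9
c=np.stack([a/r*np.tan(r),b/r*np.tan(r),np.ones_like(r)],-1)*d[...,None]
W=(c@M[:3,:3].T+M[:3,3])@R.T+st["ee_pos"]
ok=(d>0)&(W[...,0]>530)&(W[...,0]<640)&(abs(W[...,1]+33)<130)&(r<1.3)
for lo,hi,n in((84,95,"wingtop+tabtop"),(38,46,"bar")):
    m=ok&(W[...,2]>lo)&(W[...,2]<hi)
    k,l,s,ce=cv2.connectedComponentsWithStats(m.astype(np.uint8))
    for j in range(1,k):
        if s[j,4]>60:
            q=W[l==j]; rc=cv2.minAreaRect(q[:,:2].astype(np.float32)); print(n,s[j,4],np.round(rc[0],1),np.round(rc[1],1),round(rc[2],1),np.median(q[:,2]).round(1),ce[j].round())
E
```

```text
[ 540. -109.  184.] [-1.7996e+02  3.0000e-02  4.0300e+00] 3.35 [-12.6  17.4  95.5   0.   67.1  73.3]
wing_a 0.97 [280.5 159.1] [ 582.4 -108.2   75.5]
wing_a 0.97 [119.1 162.7] [571.9  42.1  75.5]
bar_tab 0.96 [202.2 155. ] [580.4 -37.1  64. ]
stud_a 0.96 [148.7 147.2] [578.5  42.    0. ]
stud_a 0.56 [280.8 148.7] [ 584.  -109.1    0. ]
stud_a_twist 0.59 [282.2 154.8] [ 581.9 -110.2   38. ]
clamp_bar 0.83 [204.8 150.6] [581.  -32.8  34. ]
wingtop+tabtop 649 [577.5  40.7] [43.5 15.8] 16.1 87.1 [115. 159.]
wingtop+tabtop 876 [ 581.7 -108.3] [42.9 15.5] 16.8 87.1 [281. 161.]
wingtop+tabtop 474 [579.6 -33.3] [11.4 39.3] 2.5 85.2 [193. 159.]
bar 4218 [579.1 -29.9] [ 40.6 144.5] 1.5 41.3 [206. 152.]
bar 321 [ 581.7 -121.2] [39.6 13.6] 2.8 41.3 [296. 152.]
```

View pics/w2.png

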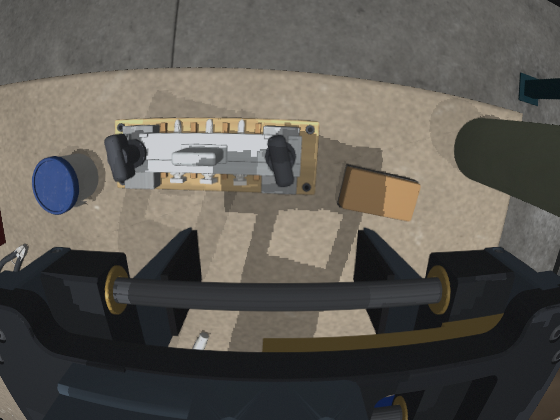

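>>> send_rows(targets=[[[0,0,0.035,0.0525,0,-0.0925,0],[0,0,0.035,0.0525,0,-0.0925,0],[0,0,0.035,0.0525,0,-0.0925,0],[0,0,0.034,0.0525,0.003,-0.0925,0],[0,0,0,0,0,0,0],[0,0,0,0,0,0,0]]], grip_force=25)

```text
time_s: 4.3
ee_pos: [582.0, -108.0, 110.3]
ee_rot: [-180.0, 0.0, 16.6]
force: [-0.0, -0.1, 0.4]
gripper_width: 47.1
gripper_force: 0.0
```

```bash
python3 - <<'E'
from h import *
s=env.state();print(np.round(s["ee_pos"],1),s["ee_rot"],s["gripper_width"],s["torque"],s["qpos"])
E
```

```text
[ 582.  -108.   110.3] [-1.79996562e+02  2.49397613e-02  1.66063225e+01] 47.08266641960445 [0.07234651 0.01153645 0.03733368] [-1.16189021e+01  2.44755742e+01  9.59640537e+01 -1.01649944e-02
  5.95839726e+01  6.17799243e+01]
```

>>> send_rows(targets=[[[0,0,0,0,0,-0.1,0],[0,0,0,0,0,-0.1,0],[0,0,0,0,0,-0.06,0],[0,0,0,0,0,0,0],[0,0,0,0,0,0,1],[0,0,0,0,0,0,1],[0,0,0,0,0,0,1],[0,0,0,0,0,0,1],[0,0,0,0,0,0,1],[0,0,0,0,0,0,1]]], grip_force=25)

```text
time_s: 5.3
ee_pos: [582.6, -108.3, 58.6]
ee_rot: [180.0, -0.1, 16.6]
force: [-0.1, 1.4, 3.6]
gripper_width: 18.4
gripper_force: 25.0
```

```bash
cat > s.py <<'E'
from h import *
s=env.state();print(s["time_s"],np.round(s["ee_pos"],1),np.round(s["ee_rot"],2),"w",round(s["gripper_width"],1),"F",np.round(s["force"],1),"T",np.round(s["torque"],3),"q6",round(s["qpos"][5],1))
E
python3 s.py
```

```text
5.3 [ 582.6 -108.3   58.6] [ 1.7996e+02 -7.0000e-02  1.6640e+01] w 18.4 F [-0.1  1.4  3.6] T [0.033 0.02  0.05 ] q6 61.7
```

>>> send_rows(targets=[[[0,0,0.03,0,0,0,1],[0,0,0.03,0,0,0,1],[0,0,0.03,0,0,0,1],[0,0,0,0,0,0,1],[0,0,0,0,0,0,1]]])

```text
time_s: 5.8
ee_pos: [582.5, -108.1, 58.6]
ee_rot: [180.0, -0.1, 24.6]
force: [-0.3, 0.3, 5.5]
gripper_width: 18.0
gripper_force: 25.0
```

```bash
python3 s.py
```

```text
5.8 [ 582.5 -108.1   58.6] [ 1.7998e+02 -7.0000e-02  2.4650e+01] w 18.0 F [-0.3  0.3  5.5] T [ 0.202  0.089 -0.096] q6 53.7
```

>>> send_rows(targets=[[[0,0,0.02,0,0,0.002,1],[0,0,0.02,0,0,0.002,1],[0,0,0,0,0,0,1]]])

```text
time_s: 6.1
ee_pos: [582.4, -108.0, 59.0]
ee_rot: [180.0, -0.1, 28.3]
force: [-0.2, 1.7, 3.8]
gripper_width: 17.8
gripper_force: 25.0
```

```bash
python3 s.py
```

```text
6.1 [ 582.4 -108.    59. ] [ 1.7999e+02 -5.0000e-02  2.8260e+01] w 17.8 F [-0.2  1.7  3.8] T [ 0.258 -0.079 -0.186] q6 50.1
```

>>> send_rows(targets=[[[0,0,0,0,0,0,1],[0,0,0,0,0,0,1]]])

```text
time_s: 6.3
ee_pos: [582.4, -108.0, 59.0]
ee_rot: [180.0, -0.0, 28.3]
force: [-0.1, 2.2, 4.7]
gripper_width: 18.1
gripper_force: 25.0
```

```bash
python3 s.py; python3 - <<'E'
from h import *
for k in range(4):
    optics.grab_frame("side");s=env.state();print(np.round(s["torque"],3),np.round(s["effort"][5],3))
E
```

```text
6.3 [ 582.4 -108.    59. ] [ 1.7999e+02 -5.0000e-02  2.8280e+01] w 18.1 F [-0.1  2.2  4.7] T [ 0.411 -0.102 -0.174] q6 50.1
[ 0.406 -0.074 -0.182] -0.159
[ 0.3   -0.135 -0.212] -0.161
[ 0.441 -0.105 -0.151] -0.162
[ 0.436 -0.114 -0.196] -0.163
```

>>> send_rows(targets=[[[0,0,0.02,0,0,0.0015,1],[0,0,0.02,0,0,0.0015,1],[0,0,0,0,0,0,1]]])

```text
time_s: 6.8
ee_pos: [582.3, -108.0, 59.3]
ee_rot: [-180.0, -0.0, 31.9]
force: [0.9, 2.2, 3.8]
gripper_width: 18.4
gripper_force: 25.0
```

```bash
sed -i 's/,"q6"/,"e6",round(s["effort"][5],3),"q6"/' s.py; python3 s.py
```

```text
6.8 [ 582.3 -108.    59.3] [-1.800e+02 -3.000e-02  3.192e+01] w 18.4 F [0.9 2.2 3.8] T [ 0.507 -0.23  -0.173] e6 -0.308 q6 46.4
```

```bash
python3 - <<'E'
from h import *
for k in range(5):
    optics.grab_frame("wrist");s=env.state();print(np.round(s["torque"],3),np.round(s["effort"][5],3),np.round(s["qpos"][5],2))
E
```

```text
[ 0.493 -0.22  -0.18 ] -0.205 46.46
[ 0.472 -0.262 -0.187] -0.171 46.46
[ 0.571 -0.311 -0.191] -0.163 46.46
[ 0.534 -0.268 -0.227] -0.162 46.45
[ 0.588 -0.277 -0.182] -0.163 46.44
```

>>> send_rows(targets=[[[0,0,0.0567,0,0,0.0022,1],[0,0,0.0567,0,0,0.0022,1],[0,0,0.0567,0,0,0.0022,1],[0,0,0.0567,0,0,0.0022,1],[0,0,0.0567,0,0,0.0022,1],[0,0,0.0567,0,0,0.0022,1]]])

```text
time_s: 7.65
ee_pos: [581.6, -107.5, 61.9]
ee_rot: [-179.9, -0.0, 62.7]
force: [0.6, 4.6, 3.9]
gripper_width: 17.9
gripper_force: 25.0
```

```bash
python3 s.py
```

```text
7.65 [ 581.6 -107.5   61.9] [-1.7992e+02 -4.0000e-02  6.2730e+01] w 17.9 F [0.6 4.6 3.9] T [ 0.831 -0.156 -0.196] e6 0.549 q6 15.6
```

>>> send_rows(targets=[[[0,0,0.0567,0,0,0.0022,1],[0,0,0.0567,0,0,0.0022,1],[0,0,0.0567,0,0,0.0022,1],[0,0,0.0567,0,0,0.0022,1],[0,0,0.0567,0,0,0.0022,1],[0,0,0.0567,0,0,0.0022,1],[0,0,0,0,0,0,1],[0,0,-0.025,0,0,0,1],[0,0,-0.025,0,0,0,1],[0,0,0,0,0,0,1]]])

```text
time_s: 8.65
ee_pos: [580.9, -107.4, 64.4]
ee_rot: [-179.9, -0.1, 88.6]
force: [-0.2, 5.2, 4.6]
gripper_width: 17.9
gripper_force: 25.0
```

```bash
python3 s.py
```

```text
8.65 [ 580.9 -107.4   64.4] [-1.7985e+02 -8.0000e-02  8.8550e+01] w 17.9 F [-0.2  5.2  4.6] T [ 0.944  0.123 -0.031] e6 0.097 q6 -10.2
```

>>> send_rows(targets=[[[0,0,0,0,0,0,0],[0,0,0,0,0,0,0],[0,0,0,0,0,0,0],[0,0,0,0,0,0,0],[0,0,0,0,0,0.12,0],[0,0,0,0,0,0.15,0],[0,0,0,0,0,0.15,0]]])

```text
time_s: 9.35
ee_pos: [581.7, -108.5, 149.1]
ee_rot: [-179.9, 0.0, 88.7]
force: [0.7, -0.4, 0.1]
gripper_width: 45.6
gripper_force: 0.0
```

>>> send_rows(targets=[[[0,0,-0.08,-0.02,0.05,0.02,0],[0,0,-0.08,-0.02,0.05,0.02,0],[0,0,-0.08,-0.02,0.06,0.02,0],[0,0,-0.08,-0.02,0.06,0.02,0],[0,0,-0.08,-0.02,0.06,0.02,0],[0,0,-0.08,-0.02,0.06,0.02,0],[0,0,-0.08,-0.02,0.06,0,0],[0,0,-0.08,-0.02,0.06,0,0],[0,0,-0.08,-0.02,0.06,0,0],[0,0,-0.08,-0.02,0.06,0,0],[0,0,0,0,0,0,0],[0,0,0,0,0,0,0]]])

```text
time_s: 10.55
ee_pos: [542.1, 7.5, 172.6]
ee_rot: [180.0, 0.0, 16.9]
force: [-0.6, 0.5, -0.1]
gripper_width: 45.6
gripper_force: 0.0
```

```bash
cat >> h.py <<'E'
def cloud(name,bands):
    st,p,d=look(name,[])
    v,u=np.mgrid[0:420,0:560]
    i=optics.camera_info("wrist");K=np.array(i["camera_matrix"]);M=np.array(i["mount"])
    R=Ro.from_euler("xyz",st["ee_rot"],degrees=True).as_matrix()
    a=(u-K[0,2])/K[0,0];b=(v-K[1,2])/K[1,1];r=np.hypot(a,b)+1e-9
    c=np.stack([a/r*np.tan(r),b/r*np.tan(r),np.ones_like(r)],-1)*d[...,None]
    W=(c@M[:3,:3].T+M[:3,3])@R.T+st["ee_pos"]
    ok=(d>0)&(W[...,0]>450)&(W[...,0]<640)&(abs(W[...,1]+33)<130)&(r<1.3)
    for lo,hi in bands:
        m=ok&(W[...,2]>lo)&(W[...,2]<hi)
        k,l,s,ce=cv2.connectedComponentsWithStats(m.astype(np.uint8))
        for j in range(1,k):
            if s[j,4]>100:
                q=W[l==j]; rc=cv2.minAreaRect(q[:,:2].astype(np.float32)); print((lo,hi),s[j,4],np.round(rc[0],1),np.round(rc[1],1),round(rc[2],1),"z",np.median(q[:,2]).round(1),"px",ce[j].round())
    return st,p,d,W
E
python3 - <<'E'
from h import *
cloud("w3",((83,98),(38,46)))
E
python3 s.py
```

```text
[542.1   7.5 172.6] [1.7996e+02 1.0000e-02 1.6850e+01] 10.55 [-0.4 17.1 97.7 -0.  65.2 72.8]
(83, 98) 1004 [577.7  41.1] [43.3 17. ] 15.5 z 87.1 px [250. 160.]
(83, 98) 593 [579.8 -32.7] [11.4 40.4] 2.1 z 85.0 px [337. 185.]
(83, 98) 905 [ 581.9 -107. ] [21.9 43.3] 7.1 z 92.5 px [416. 209.]
(38, 46) 289 [576.9  56.4] [40.6 12. ] 1.0 z 41.3 px [236. 152.]
(38, 46) 4576 [580.  -45.6] [ 40.5 162.2] 1.4 z 41.3 px [328. 174.]
(38, 46) 107 [ 596.  -120.7] [12.2 14.2] 2.4 z 41.7 px [415. 186.]
10.6 [542.3   7.3 172.6] [179.96  -0.    16.8 ] w 45.7 F [ 0.2 -0.4  0. ] T [0.031 0.096 0.013] e6 -0.006 q6 72.8
```

>>> send_rows(targets=[[[0,0,-0.006,0.06,0.056,-0.1,0],[0,0,-0.006,0.06,0.056,-0.1,0],[0,0,0,0.058,0.056,-0.1,0],[0,0,0,0,0,0,0],[0,0,0,0,0,-0.1,0],[0,0,0,0,0,-0.1,0],[0,0,0,0,0,-0.07,0],[0,0,0,0,0,0,0]]])

```text
time_s: 11.4
ee_pos: [576.3, 40.4, 57.6]
ee_rot: [-180.0, 0.2, 15.6]
force: [-0.2, -0.3, 0.3]
gripper_width: 45.7
gripper_force: 0.0
```

>>> send_rows(targets=[[[0,0,0,0,0,0,1],[0,0,0,0,0,0,1],[0,0,0,0,0,0,1],[0,0,0,0,0,0,1],[0,0,0,0,0,0,1],[0,0,0,0,0,0,1]]])

```text
time_s: 12.0
ee_pos: [578.2, 41.5, 59.4]
ee_rot: [180.0, -0.1, 15.6]
force: [-0.4, 0.5, 4.3]
gripper_width: 17.9
gripper_force: 25.0
```

```bash
python3 s.py
```

```text
12.0 [578.2  41.5  59.4] [ 1.7998e+02 -8.0000e-02  1.5610e+01] w 17.9 F [-0.4  0.5  4.3] T [ 0.084  0.059 -0.003] e6 -0.003 q6 77.4
```

Left nut should be left-handed: test clockwise.

>>> send_rows(targets=[[[0,0,-0.03,0,0,0,1],[0,0,-0.03,0,0,0,1],[0,0,-0.03,0,0,0,1],[0,0,0,0,0,0,1],[0,0,0,0,0,0,1],[0,0,0,0,0,0,1]]])

```text
time_s: 12.6
ee_pos: [578.2, 41.3, 59.4]
ee_rot: [180.0, -0.1, 7.6]
force: [-0.1, 0.6, 5.3]
gripper_width: 18.1
gripper_force: 25.0
```

```bash
python3 s.py
```

```text
12.6 [578.2  41.3  59.4] [ 1.7996e+02 -8.0000e-02  7.5500e+00] w 18.1 F [-0.1  0.6  5.3] T [-0.032  0.116  0.193] e6 0.171 q6 85.4
```

>>> send_rows(targets=[[[0,0,-0.02,0,0,0.0025,1],[0,0,-0.02,0,0,0.0025,1],[0,0,0,0,0,0,1],[0,0,0,0,0,0,1]]])

```text
time_s: 13.0
ee_pos: [578.2, 41.3, 59.9]
ee_rot: [180.0, -0.1, 4.0]
force: [0.8, 0.2, 3.0]
gripper_width: 18.1
gripper_force: 25.0
```

```bash
python3 s.py
```

```text
13.0 [578.2  41.3  59.9] [ 1.7997e+02 -7.0000e-02  3.9600e+00] w 18.1 F [0.8 0.2 3. ] T [-0.028 -0.158  0.156] e6 0.16 q6 89.0
```

>>> send_rows(targets=[[[0,0,-0.0556,0,0,0.0022,1],[0,0,-0.0556,0,0,0.0022,1],[0,0,-0.0556,0,0,0.0022,1],[0,0,-0.0556,0,0,0.0022,1],[0,0,-0.0556,0,0,0.0022,1],[0,0,-0.0556,0,0,0.0022,1],[0,0,-0.0556,0,0,0.0022,1],[0,0,-0.0556,0,0,0.0022,1],[0,0,-0.0556,0,0,0.0022,1],[0,0,0,0,0,0,1],[0,0,0.05,0,0,0,1],[0,0,0,0,0,0,1]]])

```text
time_s: 14.2
ee_pos: [577.8, 40.5, 63.7]
ee_rot: [179.9, -0.1, -36.5]
force: [1.2, -4.9, 2.5]
gripper_width: 18.0
gripper_force: 25.0
```

```bash
python3 s.py
```

```text
14.2 [577.8  40.5  63.7] [ 1.7994e+02 -6.0000e-02 -3.6510e+01] w 18.0 F [ 1.2 -4.9  2.5] T [-0.822 -0.026 -0.013] e6 -0.298 q6 129.5
```

>>> send_rows(targets=[[[0,0,0,0,0,0,0],[0,0,0,0,0,0,0],[0,0,0,0,0,0,0],[0,0,0,0,0,0.12,0],[0,0,0,0,0,0.12,0],[0,0,0.08,0,0,0,0],[0,0,0.08,0,0,0,0],[0,0,0.08,0,0,0,0],[0,0,0.08,0,0,0,0],[0,0,0.08,0,0,0,0],[0,0,0.08,0,0,0,0],[0,0,0.08,0,0,0,0]]])

```text
time_s: 15.4
ee_pos: [577.3, 42.0, 111.3]
ee_rot: [-179.9, 0.0, 14.0]
force: [-0.9, -0.1, -0.8]
gripper_width: 45.4
gripper_force: 0.0
```

>>> send_rows(targets=[[[0,0,0.08,0,0,0,0],[0,0,0.08,0,0,0,0],[0,0,0.08,0,0,0,0],[0,0,0.08,0,0,0,0],[0,0,0.08,0,0,0,0],[0,0,0.08,0,0,0,0],[0,0,0.08,0,0,0,0],[0,0,0.08,0,0,0,0],[0,0,0.08,0,0,0,0],[0,0,0.08,0,0,0,0],[0,0,0.08,0,0,0,0],[0,0,0.08,0,0,0,0]]])

```text
time_s: 16.6
ee_pos: [577.3, 42.0, 111.3]
ee_rot: [-180.0, -0.1, 100.4]
force: [0.1, 0.3, -0.2]
gripper_width: 45.8
gripper_force: 0.0
```

>>> send_rows(targets=[[[0,0,0.08,0,0,0,0],[0,0,0.08,0,0,0,0],[0,0,0.08,0,0,0,0],[0,0,0.08,0,0,0,0],[0,0,0.08,0,0,0,0],[0,0,0.08,0,0,0,0],[0,0,0,0,0,0,0],[0,0,0,0,0,0,0]]])

```text
time_s: 17.4
ee_pos: [577.5, 41.7, 111.4]
ee_rot: [180.0, -0.0, 143.2]
force: [0.1, -0.2, -0.0]
gripper_width: 45.7
gripper_force: 0.0
```

```bash
python3 s.py; python3 - <<'E'
from h import *
cloud("w4",((83,98),))
E
```

```text
17.4 [577.5  41.7 111.4] [ 1.7999e+02 -4.0000e-02  1.4321e+02] w 45.7 F [ 0.1 -0.2 -0. ] T [ 0.071 -0.139 -0.023] e6 -0.029 q6 -50.2
[577.5  41.7 111.4] [ 1.7999e+02 -4.0000e-02  1.4321e+02] 17.4 [  3.   23.4  97.7   0.   59.  -50.2]
(83, 98) 1714 [576.8  42.7] [22.2 42.8] 53.3 z 91.0 px [276. 238.]
```

>>> send_rows(targets=[[[0,0,0,0,0,-0.1,0],[0,0,0,0,0,-0.1,0],[0,0,0,0,0,-0.033,0],[0,0,0,0,0,0,0],[0,0,0,0,0,0,1],[0,0,0,0,0,0,1],[0,0,0,0,0,0,1],[0,0,0,0,0,0,1],[0,0,0,0,0,0,1],[0,0,0,0,0,0,1]]])

```text
time_s: 18.45
ee_pos: [577.6, 40.8, 65.5]
ee_rot: [-180.0, 0.0, 143.4]
force: [-2.4, -3.6, 4.4]
gripper_width: 16.6
gripper_force: 25.0
```

>>> send_rows(targets=[[[0,0,-0.05,0,0,0,1],[0,0,-0.0556,0,0,0.0022,1],[0,0,-0.0556,0,0,0.0022,1],[0,0,-0.0556,0,0,0.0022,1],[0,0,-0.0556,0,0,0.0022,1],[0,0,0,0,0,0,1],[0,0,0.05,0,0,0,1],[0,0,0,0,0,0,1]]])

```text
time_s: 19.25
ee_pos: [577.4, 40.7, 67.1]
ee_rot: [-180.0, 0.0, 123.5]
force: [-2.4, -4.8, 5.1]
gripper_width: 17.0
gripper_force: 25.0
```

```bash
python3 s.py
```

```text
19.25 [577.4  40.7  67.1] [-1.7995e+02  4.0000e-02  1.2354e+02] w 17.0 F [-2.4 -4.8  5.1] T [-0.865  0.347  0.041] e6 -0.258 q6 -30.6
```

>>> send_rows(targets=[[[0,0,0,0,0,0,0],[0,0,0,0,0,0,0],[0,0,0,0,0,0,0],[0,0,0,0,0,0.12,0],[0,0,0,0,0,0.12,0],[0,0,-0.0875,0.002,-0.093,0,0],[0,0,-0.0875,0.003,-0.093,0,0],[0,0,-0.0875,0.003,-0.093,0,0],[0,0,-0.0875,0.003,-0.093,0,0],[0,0,0,0,0,0,0],[0,0,0,0,0,0,0]]])

```text
time_s: 20.35
ee_pos: [579.9, -32.7, 114.5]
ee_rot: [180.0, -0.1, 91.9]
force: [0.1, -0.3, 0.8]
gripper_width: 45.6
gripper_force: 0.0
```

```bash
python3 s.py; python3 - <<'E'
from h import *
st,p,d,W=cloud("w5",((83,99),))
q=W[(W[...,2]>3)&(W[...,2]<30)&(W[...,0]>440)&(W[...,0]<530)&(abs(W[...,1]+35)<130)&(d>0)]
print(len(q),q.min(0) if len(q) else 0)
st1={"ee_pos":np.array([540.2,-36.1,273.7]),"ee_rot":np.array([180,0,.2])}
print(wpt([268,312],st1,8),wpt([248,350],st1,8))
E
```

```text
20.35 [579.9 -32.7 114.5] [ 1.800e+02 -5.000e-02  9.193e+01] w 45.6 F [ 0.1 -0.3  0.8] T [ 0.03  -0.045  0.037] e6 0.024 q6 -6.3
[579.9 -32.7 114.5] [ 1.800e+02 -5.000e-02  9.193e+01] 20.35 [-4.4 23.3 97.2  0.1 59.5 -6.3]
(83, 99) 2018 [577.4  41.7] [22.1 43.9] 24.5 z 92.7 px [276. 124.]
(83, 99) 933 [579.8 -32.5] [11.7 39.6] 1.4 z 85.0 px [276. 237.]
(83, 99) 664 [581.4 -99.4] [22.7 26.1] 2.4 z 92.3 px [275. 325.]
0 0
[320.91524845 -23.31883239   8.        ] [238.3463684   12.02496393   8.        ]
```

View pics/w5.png

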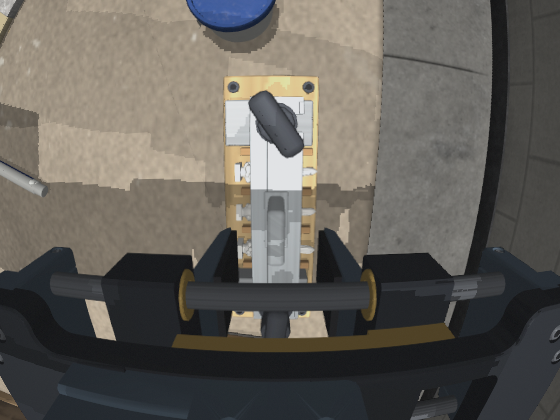

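>>> send_rows(targets=[[[0,0,0,0,0,-0.1,0],[0,0,0,0,0,-0.1,0],[0,0,0,0,0,-0.07,0],[0,0,0,0,0,-0.045,0],[0,0,0,0,0,0,0],[0,0,0,0,0,0,1],[0,0,0,0,0,0,1],[0,0,0,0,0,0,1],[0,0,0,0,0,0,1],[0,0,0,0,0,0,1],[0,0,0,0,0,0,1]]], grip_force=30)

```text
time_s: 21.5
ee_pos: [579.7, -33.1, 52.2]
ee_rot: [-180.0, 0.0, 91.8]
force: [-1.2, -0.4, 3.8]
gripper_width: 12.0
gripper_force: 30.0
```

```bash
python3 s.py
```

```text
21.5 [579.7 -33.1  52.2] [-179.99    0.     91.84] w 12.0 F [-1.2 -0.4  3.8] T [ 0.006  0.258 -0.057] e6 -0.018 q6 -6.2
```

>>> send_rows(targets=[[[0,0,0,0,0,0.005,1],[0,0,0,0,0,0,1],[0,0,0,-0.02,-0.0006,0,1],[0,0,0,-0.02,-0.0006,0,1],[0,0,0,-0.02,-0.0006,0,1],[0,0,0,-0.02,-0.0006,0,1]]])

```text
time_s: 22.1
ee_pos: [563.3, -33.5, 52.7]
ee_rot: [-180.0, -0.0, 91.8]
force: [0.7, -0.5, -2.4]
gripper_width: 11.8
gripper_force: 30.0
```

```bash
python3 s.py
```

```text
22.1 [563.3 -33.5  52.7] [-179.99   -0.     91.84] w 11.8 F [ 0.7 -0.5 -2.4] T [ 0.019 -0.094  0.039] e6 0.007 q6 -6.4
```

>>> send_rows(targets=[[[0,0,0,-0.0265,-0.0008,0,1],[0,0,0,-0.0265,-0.0008,0,1],[0,0,0,-0.0265,-0.0008,0,1],[0,0,0,-0.0265,-0.0008,0,1],[0,0,0,-0.0265,-0.0008,0,1],[0,0,0,-0.0265,-0.0008,0,1],[0,0,0,-0.0265,-0.0008,0,1],[0,0,0,-0.0265,-0.0008,0,1],[0,0,0,-0.0265,-0.0008,0,1],[0,0,0,-0.0265,-0.0008,0,1],[0,0,0,-0.0265,-0.0008,0,1],[0,0,0,-0.0265,-0.0008,0,1]]])

```text
time_s: 23.3
ee_pos: [499.9, -35.4, 52.8]
ee_rot: [180.0, -0.0, 91.8]
force: [0.3, -0.7, -1.6]
gripper_width: 12.0
gripper_force: 30.0
```

```bash
python3 s.py; python3 - <<'E'
from h import *
p,d=optics.grab_frame("scene");cv2.imwrite("pics/s2.png",cv2.resize(p[150:270,190:350,::-1],None,fx=4,fy=4))
E
```

```text
23.3 [499.9 -35.4  52.8] [179.99  -0.    91.84] w 12.0 F [ 0.3 -0.7 -1.6] T [-0.04  -0.057 -0.006] e6 0.011 q6 -7.2
```

View pics/s2.png

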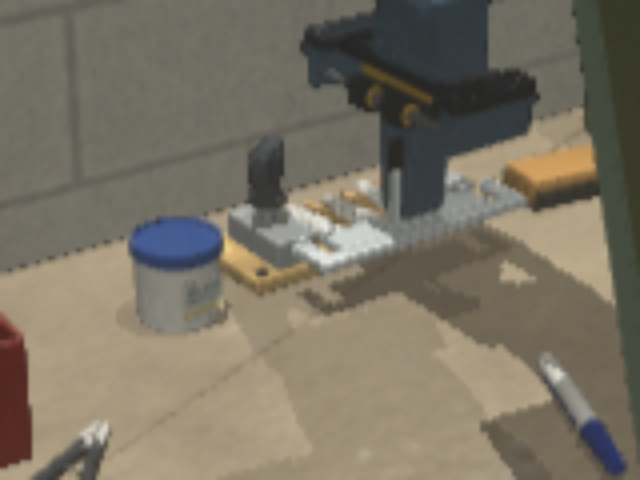

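>>> send_rows(targets=[[[0,0,0,0,0,-0.03,1],[0,0,0,0,0,-0.035,1],[0,0,0,0,0,-0.035,1],[0,0,0,0,0,-0.03,1],[0,0,0,0,0,-0.02,1],[0,0,0,0,0,-0.008,1],[0,0,0,0,0,-0.005,1],[0,0,0,0,0,0,1]]])

```text
time_s: 24.15
ee_pos: [500.4, -35.4, 20.2]
ee_rot: [180.0, 0.0, 91.8]
force: [-0.1, 0.5, -2.0]
gripper_width: 11.8
gripper_force: 30.0
```

```bash
python3 s.py
```

```text
24.15 [500.4 -35.4  20.2] [179.99   0.    91.85] w 11.8 F [-0.1  0.5 -2. ] T [-0.006 -0.105 -0.034] e6 0.0 q6 -7.2
```

>>> send_rows(targets=[[[0,0,0,0,0,-0.003,1],[0,0,0,0,0,-0.003,1],[0,0,0,0,0,-0.003,1],[0,0,0,0,0,0,1]]])

```text
time_s: 24.55
ee_pos: [500.2, -35.4, 18.4]
ee_rot: [180.0, 0.0, 91.8]
force: [-0.6, -0.4, -2.0]
gripper_width: 12.1
gripper_force: 30.0
```

```bash
python3 s.py
```

```text
24.55 [500.2 -35.4  18.4] [179.99   0.    91.84] w 12.1 F [-0.6 -0.4 -2. ] T [ 0.009 -0.108 -0.009] e6 0.0 q6 -7.2
```

>>> send_rows(targets=[[[0,0,0,0,0,-0.003,1],[0,0,0,0,0,-0.003,1],[0,0,0,0,0,0,1]]])

```text
time_s: 24.85
ee_pos: [500.4, -35.4, 18.2]
ee_rot: [180.0, 0.0, 91.8]
force: [-2.0, 1.8, 7.1]
gripper_width: 12.3
gripper_force: 30.0
```

```bash
python3 s.py
```

```text
24.85 [500.4 -35.4  18.2] [179.97   0.    91.84] w 12.3 F [-2.   1.8  7.1] T [-0.001  0.352  0.044] e6 -0.003 q6 -7.2
```

>>> send_rows(targets=[[[0,0,0,0,0,0.002,0.6],[0,0,0,0,0,0,0.4],[0,0,0,0,0,0,0.4],[0,0,0,0,0,0,0.4],[0,0,0,0,0,0.05,0.4],[0,0,0,0,0,0.1,0.4],[0,0,0,0,0,0.15,0.4],[0,0,0,-0.1,0,0.2,0.4],[0,0,0,-0.1,0,0.2,0.4],[0,0,0,-0.1,0,0.2,0.4],[0,0,0,0,0,0,0.4],[0,0,0,0,0,0,0.4]]])

```text
time_s: 26.05
ee_pos: [440.5, -35.5, 199.0]
ee_rot: [179.8, 0.0, 91.8]
force: [0.2, -0.0, -0.1]
gripper_width: 27.6
gripper_force: 0.0
```

```bash
python3 s.py; python3 - <<'E'
from h import *
cloud("w6",((83,99),(46,60),(5.5,11),(30,36)))
E
```

```text
26.05 [440.5 -35.5 199. ] [1.798e+02 3.000e-02 9.184e+01] w 27.6 F [ 0.2 -0.  -0.1] T [-0.053 -0.051 -0.046] e6 -0.0 q6 -7.9
[440.5 -35.5 199. ] [1.798e+02 3.000e-02 9.184e+01] 26.05 [ -6.1   6.8 107.3  -0.   65.7  -7.9]
(83, 99) 841 [576.7  42.3] [22.  43.6] 46.8 z 92.4 px [426. 129.]
(83, 99) 130 [584.9 -90.7] [ 9.9 17.4] 49.7 z 92.1 px [415. 262.]
(46, 60) 228 [570.8  38.1] [15.1 29.4] 32.3 z 53.5 px [405. 130.]
(46, 60) 447 [500.9 -35.1] [12.5 38.9] 2.0 z 50.8 px [335. 197.]
(5.5, 11) 135 [545.9  70.5] [29.8 21.5] 1.4 z 10.4 px [372.  96.]
(5.5, 11) 213 [539.3  28.6] [14.5 74.1] 1.3 z 9.9 px [361. 137.]
(5.5, 11) 3564 [500.6 -22.1] [ 41.  162.7] 2.0 z 7.3 px [328. 171.]
(5.5, 11) 349 [541.9 -62.9] [107.9  20.3] 87.1 z 10.2 px [359. 206.]
(30, 36) 1052 [563.2  41.6] [53.  35.7] 1.9 z 33.3 px [386. 126.]
(30, 36) 630 [574.9 -97.2] [68.2 16.2] 1.4 z 33.2 px [387. 247.]
```

View pics/w6.png

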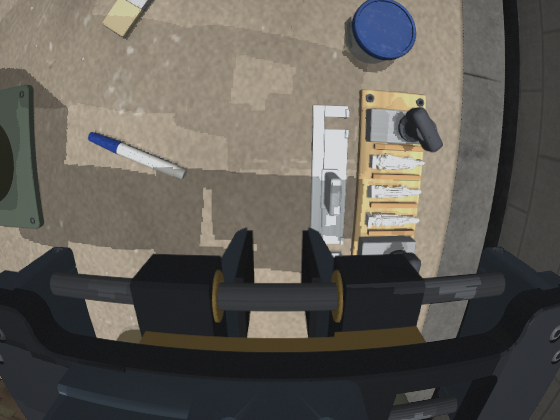

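```bash
python3 -c "
from workcell import env
print(env.job_done())"
```

```text
the job is handed in; nothing more can be done
None
```

I backed off both wing nuts about 72° each (right nut counter-clockwise, left nut clockwise), then drew the bar out and laid it flat, tab up, on the bench about 14 mm in front of the jig. I handed the job in at about 26 s; no verdict came back, and nothing in the force readings or pictures showed a forced nut or a disturbed item.

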